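Deal the breakfast bars onto two side plates

ROBOT

A 7-joint arm with a two-finger parallel gripper is mounted at the origin on the work surface; the furniture and walls round the work are solid. World frame = base frame: x ahead of the robot, y to its left, z up, the work surface at z = 0. Lengths are in m, angles in rad, forces in N, time in s.
With the tool pointing down it reaches from about 0.4 to 0.85 m from the base axis. Payload 4.5 kg.
Tool frame: the origin (TCP) lies where the fingers leave the gripper's body, on its centre line; the fingertips stand 64 mm ahead of it and the grasp point (between the pads) lies 45 mm ahead of it; z points along the fingers, y is the line along which they close (so a half turn about z gives the same grasp; the last joint's range is limited). The gripper opens to 88 mm and grips with 3 to 60 N. Pads are 18 mm wide; open, the fingers measure 123 mm over their backs; the gripper's body (75 mm by 187 mm) begins 45 mm behind the grasp point.
Start: joints at [1.26, 0.689, -0.195, 1.565, 0.157, 0.902, -0.215], TCP at [0.211, -0.588, 0.303] pointing down, gripper open.
Joint ranges: [-3.01, 3.01], [-0.46, 2.08], [-1.47, 1.51], [0.13, 2.56], [-1, 4.14], [0.04, 2.09], [-2.66, 2.66]. Speed limits (rad/s): [2.57, 2.57, 3.14, 3.14, 3.14, 3.14, 3.14].

INTERFACE

Orientations are given as a unit quaternion [x, y, z, w].
In Python, from plant import r gives the robot as it stands.
- The arm moves only by the tool play_rows, never from a script. Its arguments are lists of equal length, an entry for each row: "translation": the shift along the tool's x, y, z in m, a list of three; "delta_rot": the turn, a rotation vector about the tool's x, y, z in degrees, a list of three; "grip": the opening, from -1 (shut) to 1 (fully open). In form: {"translation": [[x, y, z], ...], "delta_rot": [[rx, ry, rz], ...], "grip": [grip, ...]}. A call has 1 to 20 rows; each row shifts and turns the commanded pose from where the row before left it, along the tool's axes as they then stand; what a row does not reach is not made up. A row lasts 1/8 s, in which the tool goes at most 62.5 mm and 10.7 degrees, less where a joint would pass 70% of its speed; a pose out of reach is approached as far as the arm can. A call with a gripper value outside its range is refused whole. The fingers move at their own pace and stop on an object; "squeeze" is the grip in N (left out, the last holds). Time passes only in rows, so rows that do not move let the fingers close. It gives the time, the measured TCP pose, the force, the opening and the grip force at its end, in the units of the state.
- r.get_state(): the state, without advancing time (a new reading comes with each control period).
- r.snapshot(name): name is "scene" or "top"; returns the picture (420x560x3 uint8, blue, green, red); there is no depth.
- r.get_calibration(name): a dict with "intrinsics" (3x3 intrinsics, pixels), "eye" and "rotation" of the camera in the world. Camera axes: x right, y up, looking along -z (the intrinsics and any distortion apply to the point x, -y, -z); pixel columns grow to the right and rows downward; lengths in m; the calibration is good to about 2 mm. A picture is of the moment at which its call begins. get_calibration takes no time and is no camera call.
- r.finish_job(): hands the job in; it is judged then, once.
Trained networks look in the newest picture that a camera, given by its name, has taken for a name from the list of things; names that differ only in an ending like _2 or _b are one class to them, and where a whole thing is asked for, a point or a joint stands for the part that bears it (a point fixed in the world has none). Each returns a list of dicts, best first, with "confidence" (0 to 1); they miss things now and then, are a little off and sometimes report something else, mostly with a low value. They report only what shows in the picture. A call takes as long as a camera call. They do not tell look-alikes from the thing itself.
- r.look_for(camera, target): "point" ([x, y, z] in m, in world coordinates, good to about 4 mm: the middle of the surface that is visible of it).
- r.silhouettes(camera, target): "pixels" (420x560 bool, what is visible of it).
The state is a dict: "clock": time; "q": joint angles; "qd": joint speeds; "joint_torque": joint torques, N m; "tool_pos": TCP position; "eef_rot": TCP orientation; "contact_force": force on the tool from outside, world axes, zero at the start; "moment": the same for the moment, N m; "opening": opening from 0.0 (shut) to 1.0 (fully open); "finger_force": force on a finger pad.
Only numpy, scipy, OpenCV 4.12 (cv2) and the standard library are available. Lean on these libraries where they do the work, as an engineer would, in place of code of your own. Each camera call takes 0.05 s, during which the arm holds its last target. There are 200 camera calls.

TASK

Lay out the breakfast bars for two: deal the four wrapped bars from the sloping wooden dispenser round the two side plates in turn, one on each plate before either gets its second, so that each guest ends with one oat bar (yellow-tan) and one cocoa bar (dark brown). Set them down gently (do not drop them on the stoneware), lying flat, right way up and side by side in the well of the plate. Leave the plates where they stand and do not disturb the glasses, forks, mug and spice jar.

Things in the scene. Friction and masses are not known exactly. Their poses are not given: they have to be found in the camera images.
- dispenser: wooden dispenser, 204 mm wide (y), 214 mm deep (x -112 to +102), 222 mm high, standing firm on a 2 mm placemat; origin at the centre of its underside, mouth towards its -x. Two lanes slope down to the mouth at 30 degrees and hold two bars each, end to end on slippery runners. When the front bar of a lane is lifted out, the rear one slides down into its place by itself within a second
- lane_left (a point): lane at the dispenser's +y side: the spot under the middle of the bar in the front place (its origin lies here), on the lane's floor; axes as the dispenser's, not tilted. Guiding curbs 16 mm high are cut away for 20 mm either way of this spot along the slope, and the floor there is 22 mm wide, so fingers may reach past the bar's underside; 29 mm free each side
- lane_right (a point): the same spot of the lane at the dispenser's -y side, 88 mm from the other. The front bars lean against a lip 18 mm high at the low end of each lane
- brow (a point): middle of the lower front edge of the housing's brow, 167 mm above the worktop, overhanging the rear end of both front bars over the full width (the lid above it juts 6 mm farther forward). Come in and lift out square to the slope, tool tilted about 30 degrees, its body leaning away from the housing towards the dispenser's -x; turn or go sideways only 130 mm or more out
- oat_bar_1: one of two oat biscuit bars in a yellow-tan wrapper with a green band. Rigid block 90 x 30 x 22 mm (0.04 to 0.085 kg); origin at the centre of its underside, x along its 90 mm length, y across its 30 mm width, z up through its 22 mm thickness. It starts in the front or rear place of either lane, x pointing up the slope
- oat_bar_2: one of two oat biscuit bars in a yellow-tan wrapper with a green band. Rigid block 90 x 30 x 22 mm (0.04 to 0.085 kg); origin at the centre of its underside, x along its 90 mm length, y across its 30 mm width, z up through its 22 mm thickness. It starts in the front or rear place of either lane, x pointing up the slope
- cocoa_bar_1: one of two cocoa biscuit bars in a dark brown wrapper with a red band. Rigid block 90 x 30 x 22 mm (0.04 to 0.085 kg); origin at the centre of its underside, x along its 90 mm length, y across its 30 mm width, z up through its 22 mm thickness. It starts in the front or rear place of either lane, x pointing up the slope
- cocoa_bar_2: one of two cocoa biscuit bars in a dark brown wrapper with a red band. Rigid block 90 x 30 x 22 mm (0.04 to 0.085 kg); origin at the centre of its underside, x along its 90 mm length, y across its 30 mm width, z up through its 22 mm thickness. It starts in the front or rear place of either lane, x pointing up the slope
- plate_left: loose white stoneware side plate at the robot's left (+y), 204 mm across, 22 mm high, 0.34 kg; origin at the centre of its underside, z up. Its flat well is 135 mm across, 6 mm above the worktop; from there the rim rises outward to 22 mm. Two bars fit in the well side by side, parallel, centres 66 mm apart (33 mm either side of the plate's centre)
- plate_right: loose white stoneware side plate at the robot's right (-y), 204 mm across, 22 mm high, 0.34 kg; origin at the centre of its underside, z up. Its flat well is 135 mm across, 6 mm above the worktop; from there the rim rises outward to 22 mm. Two bars fit in the well side by side, parallel, centres 66 mm apart (33 mm either side of the plate's centre)
- tumbler_left: loose clear glass tumbler, 70 mm across, 162 mm high, behind the left plate; origin at the centre of its underside; leave it alone
- fork_left: loose steel fork, 193 x 26 x 15 mm, lying along x on the outer side of the left plate; origin at the centre of its underside; leave it alone
- tumbler_right: loose clear glass tumbler, 70 mm across, 162 mm high, behind the right plate; origin at the centre of its underside; leave it alone
- fork_right: loose steel fork, 193 x 26 x 15 mm, lying along x on the outer side of the right plate; origin at the centre of its underside; leave it alone
- mug: loose green and white mug, 88 mm high, back left; origin under its body; leave it alone
- spice_jar: loose spice jar with a yellow cap, 42 mm across, 106 mm high, back right; origin at the centre of its underside; leave it alone
Mind the look-alikes: they are no part of the job. Leave any blue or pink look-alike of the plate_right alone.

How it is judged:
By the outcome, as a careful person would: the job done as asked, in the order asked, and still so for the second after the job is handed in, with the robot touching nothing.
It also fails if it takes over 72 s, if anything falls off the work surface, if the arm or the gripper's body presses on something with over 40 N, if the wrist force passes 120 N, or if a joint passes its speed limit or range.

## Working session

There is one attempt and no reset: what is moved stays moved. The work goes in short steps, Python scripts to look and compute and a tool call to move; the robot and the scene stay as the last step left them, time stands still between calls to the robot, and variables do not carry over. Pictures are saved under pics/ and viewed, at most 10 in all, crops included, and the job is handed in when it is done.

Besides the shell and the picture viewer there is one more tool, called after "Request:" in YAML: its name, and indented under it one key for each argument. play_rows: Moves the arm, as the interface text tells. Its arguments: {"type":"object","properties":{"translation":{"type":"array","items":{"type":"array","items":{"type":"number"}}},"delta_rot":{"type":"array","items":{"type":"array","items":{"type":"number"}}},"grip":{"type":"array","items":{"type":"number"}},"squeeze":{"type":"number"}},"required":["translation","delta_rot","grip"]}

```bash
ls; mkdir -p pics; python3 - <<'E'
from plant import r
import cv2,numpy as np
for n in("scene","top"):
    im=r.snapshot(n); cv2.imwrite(f"pics/{n}0.png",im)
    c=r.get_calibration(n); print(n,{k:np.round(v,4).tolist() if not isinstance(v,str) else v for k,v in c.items()})
for t in["plate_left","plate_right","dispenser","oat_bar_1","cocoa_bar_1","tumbler_left","tumbler_right","fork_left","mug","spice_jar","lane_left","lane_right","brow"]:
  for n in("scene","top"):
    print(t,n,[(np.round(d["point"],3).tolist(),round(d["confidence"],2)) for d in r.look_for(n,t)])
print(r.get_state())
E
```

```text
pics
scene {'intrinsics': [[462.2359, 0.0, 286.1939], [0.0, 462.2359, 208.9065], [0.0, 0.0, 1.0]], 'eye': [-0.6353, 0.6101, 0.9648], 'rotation': [-0.2359, 0.425, 0.753, -0.4436]}
top {'intrinsics': [[469.7463, 0.0, 283.1733], [0.0, 469.7463, 213.3944], [0.0, 0.0, 1.0]], 'eye': [0.3379, -0.0743, 1.9251], 'rotation': [0.0369, -0.0328, -0.6983, 0.7141]}
plate_left scene [([0.513, 0.312, 0.01], 0.73)]
plate_left top [([0.499, 0.32, 0.009], 0.59)]
plate_right scene [([0.359, 0.107, 0.008], 0.94), ([0.415, -0.672, 0.011], 0.52)]
plate_right top [([0.347, 0.112, 0.007], 0.92), ([0.46, -0.627, 0.007], 0.84), ([0.369, -0.315, 0.006], 0.63)]
dispenser scene [([0.589, 0.061, 0.116], 0.73)]
dispenser top [([0.608, 0.047, 0.223], 0.97)]
oat_bar_1 scene [([0.534, 0.012, 0.094], 0.65), ([0.589, 0.005, 0.127], 0.57)]
oat_bar_1 top [([0.543, 0.002, 0.098], 0.63)]
cocoa_bar_1 scene [([0.546, 0.097, 0.089], 0.64)]
cocoa_bar_1 top []
tumbler_left scene [([0.618, 0.393, 0.104], 0.56)]
tumbler_left top [([0.643, 0.388, 0.087], 0.83)]
tumbler_right scene [([0.489, -0.361, 0.125], 0.56)]
tumbler_right top [
[... 704 characters left out ...]
, 'q': array([ 1.2598038 ,  0.6891289 , -0.1945701 ,  1.56531518,  0.15731929,
        0.90247042, -0.21508723]), 'qd': array([-0.00113764,  0.00115542, -0.00061471,  0.00040053,  0.00052166,
       -0.00211472, -0.00034229]), 'joint_torque': array([ 2.12638218e-05, -5.27485013e+01, -1.26711410e+00, -1.53744900e+01,
       -5.19455038e-02, -7.85482334e-04,  1.58878521e-05]), 'tool_pos': array([ 0.21126366, -0.58823084,  0.30271985]), 'eef_rot': array([ 9.85174312e-01,  1.71556328e-01, -2.78013173e-06,  3.26061393e-05]), 'contact_force': array([ 0.46341281,  0.28026675, -0.38297969]), 'moment': array([ 0.01869758, -0.01437921,  0.01526794]), 'finger_force': 0.0, 'opening': 1.0021945790167708}
```

View pics/scene0.png

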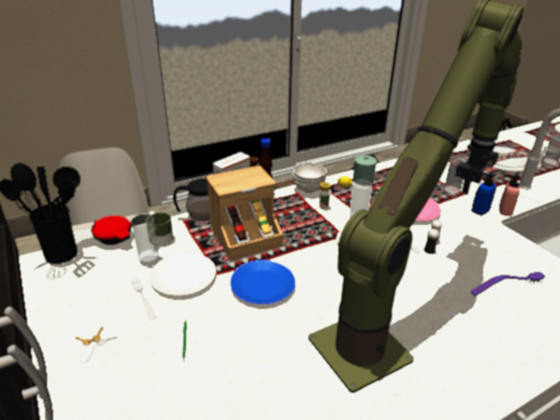

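View pics/top0.png

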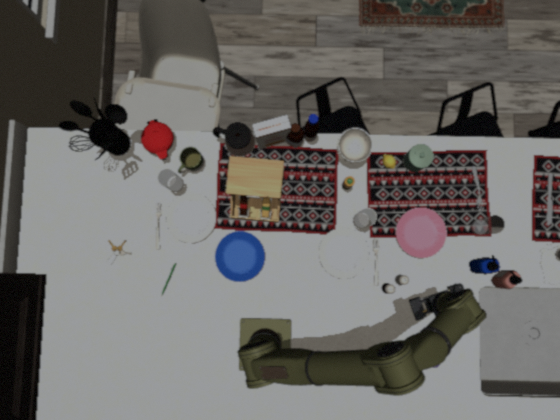

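Scene: white plates at top px (190,217) [left] and (344,253) [right]. The look-alikes are blue at (240,257) and pink at (420,232). The dispenser lid is at (255,178), and the front bars are at (244,205) and (266,208). Next I'll take a close crop of the dispenser and fit the plates.

```bash
cat > h.py <<'E'
from plant import r
import cv2,numpy as np
from scipy.spatial.transform import Rotation as R
def cam(n):
    c=r.get_calibration(n); return np.array(c["intrinsics"]),np.array(c["eye"]),R.from_quat(c["rotation"])
def proj(n,P):
    K,e,Q=cam(n); p=Q.inv().apply(np.atleast_2d(P)-e); p=p*[1,-1,-1]; u=p@K.T; return u[:,:2]/u[:,2:]
def unproj(n,uv,z):
    K,e,Q=cam(n); uv=np.atleast_2d(uv); d=np.c_[uv,np.ones(len(uv))]@np.linalg.inv(K).T; d=Q.apply(d*[1,-1,-1])
    return e+d*((z-e[2])/d[:,2])[:,None]
E
python3 - <<'E'
from h import *
import json
for n in("scene","top"):
    r.snapshot(n)
    for t in("plate_left","plate_right"):
        for s in r.silhouettes(n,t):
            m=s["pixels"].astype(np.uint8)
            c=max(cv2.findContours(m,0,1)[0],key=cv2.contourArea)[:,0]
            h=cv2.convexHull(c)[:,0] if 1 else c
            w=unproj(n,h+0.0,0.020)[:,:2].astype(np.float32)
            # lsq circle, fixed radius .102
            from scipy.optimize import least_squares
            f=least_squares(lambda p:np.hypot(*(w-p[:2]).T)-p[2],[*w.mean(0),.1],loss='soft_l1',f_scale=.003)
            print(n,t,round(s["confidence"],2),m.sum(),np.round(f.x,4),np.round(np.abs(f.fun).max(),3))
a=cv2.imread("pics/top0.png")[145:235,210:300]; b=cv2.imread("pics/scene0.png")[155:265,195:295]
a=cv2.resize(a,(396,396),interpolation=cv2.INTER_CUBIC); b=cv2.resize(b,(400,440),interpolation=cv2.INTER_CUBIC)
a=cv2.convertScaleAbs(a,alpha=1.6); o=np.zeros((440,796,3),np.uint8);o[:396,:396]=a;o[:,396:]=b; cv2.imwrite("pics/crop.png",o)
E
```

```text
scene plate_left 0.65 2159 [0.4987 0.3143 0.1016] 0.005
scene plate_left 0.42 222 [0.6642 0.074  0.138 ] 0.035
scene plate_right 0.69 352 [ 0.4101 -0.6522  0.0638] 0.033
scene plate_right 0.55 2228 [0.3473 0.1111 0.1009] 0.003
top plate_left 0.83 1954 [0.5023 0.3151 0.1016] 0.002
top plate_right 0.94 1979 [0.3492 0.1108 0.1008] 0.002
top plate_right 0.93 2047 [ 0.4625 -0.622   0.1031] 0.003
top plate_right 0.82 1965 [ 0.3736 -0.3092  0.1002] 0.003
```

View pics/crop.png

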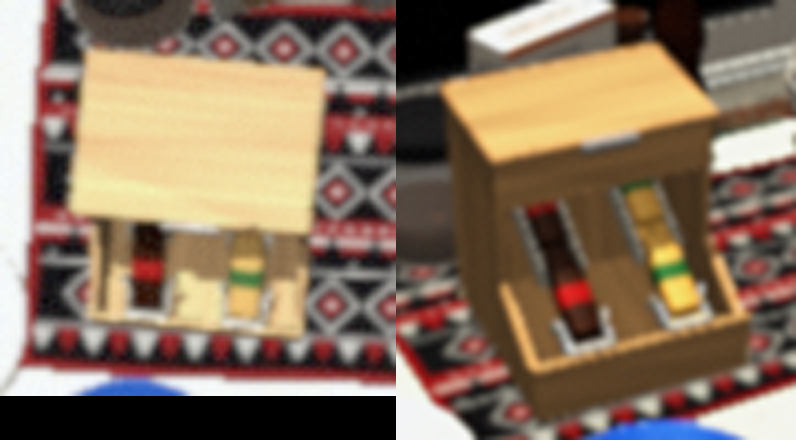

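The crop confirms the dispenser. The left lane is cocoa/cocoa (red bands) and the right lane is oat/oat (green bands). Next I'll fit its pose from lid corners and band centroids.

```bash
python3 - <<'E'
from h import *
from scipy.optimize import least_squares
im={n:r.snapshot(n) for n in("scene","top")}
box={"scene":(155,265,195,295),"top":(190,230,225,285)}
cen={}
for n in im:
    y0,y1,x0,x1=box[n]; h=cv2.cvtColor(im[n],cv2.COLOR_BGR2HSV)[y0:y1,x0:x1].astype(int)
    H,S,V=h[...,0],h[...,1],h[...,2]
    for nm,m in(("red",((H<6)|(H>174))&(S>190)&(V>90)),("green",(H>45)&(H<85)&(S>90))):
        k,l,st,c=cv2.connectedComponentsWithStats(m.astype(np.uint8))
        print(n,nm,[(st[i][4],np.round(c[i]+[x0,y0],1).tolist()) for i in range(1,k) if st[i][4]>5])
T=lambda u,v:(210+(u+.5)/4.4-.5,145+(v+.5)/4.4-.5)
S=lambda u,v:(195+(u-396+.5)/4-.5,155+(v+.5)/4-.5)
for nm,n,p,z in[("lid BL","top",T(85,50),.224),("lid BR","top",T(325,70),.224),("lid FR","top",T(305,228),.224),("lid FL","top",T(70,212),.224),
 ("lid BL","scene",S(443,88),.224),("lid BR","scene",S(655,42),.224),("lid FR","scene",S(717,112),.224),("lid FL","scene",S(493,163),.224),
 ("base FL","scene",S(540,418),.002),("base FR","scene",S(746,362),.002)]: print(nm,n,np.round(unproj(n,p,z)[0],4))
E
```

```text
scene red [(np.int32(7), [230.6, 206.6]), (np.int32(6), [285.5, 212.5]), (np.int32(53), [238.9, 228.0]), (np.int32(15), [203.3, 234.8]), (np.int32(29), [201.0, 246.3]), (np.int32(8), [264.5, 255.0]), (np.int32(6), [280.5, 253.5]), (np.int32(7), [251.7, 258.6]), (np.int32(9), [238.7, 262.9])]
scene green [(np.int32(19), [263.1, 222.2])]
top red [(np.int32(16), [243.2, 206.0])]
top green [(np.int32(10), [265.5, 208.0])]
lid BL top [0.7142 0.1421 0.224 ]
lid BR top [ 0.7015 -0.0593  0.224 ]
lid FR top [ 0.5679 -0.0457  0.224 ]
lid FL top [0.5771 0.1499 0.224 ]
lid BL scene [0.6996 0.1426 0.224 ]
lid BR scene [ 0.6954 -0.0567  0.224 ]
lid FR scene [ 0.5552 -0.0437  0.224 ]
lid FL scene [0.5628 0.154  0.224 ]
base FL scene [0.511  0.1465 0.002 ]
base FR scene [ 0.4989 -0.0443  0.002 ]
```

```bash
cat > fit.py <<'E'
from h import *
from scipy.optimize import least_squares
T=lambda u,v:(210+(u+.5)/4.4-.5,145+(v+.5)/4.4-.5)
S=lambda u,v:(195+(u-396+.5)/4-.5,155+(v+.5)/4-.5)
obs=[("top",T(85,50),"BL"),("top",T(325,70),"BR"),("top",T(305,228),"FR"),("top",T(70,212),"FL"),
("scene",S(443,88),"BL"),("scene",S(655,42),"BR"),("scene",S(717,112),"FR"),("scene",S(493,163),"FL"),
("scene",S(540,418),"bL"),("scene",S(746,362),"bR"),
("top",(243.2,206.0),"l"),("top",(265.5,208.0),"r"),("scene",(238.9,228),"l"),("scene",(263.1,222.2),"r")]
def model(p):
    x,y,yaw,xf,xb,w,bx,bz,dz=p[:9]; c,s=np.cos(yaw),np.sin(yaw)
    L={"FL":(xf,w,.224),"FR":(xf,-w,.224),"BL":(xb,w,.224),"BR":(xb,-w,.224),"bL":(-.112,.102,.002),"bR":(-.112,-.102,.002),
       "l":(bx,.044,bz),"r":(bx,-.044,bz)}
    return {k:np.array([x+c*a-s*b,y+s*a+c*b,d]) for k,(a,b,d) in L.items()}
def res(p):
    m=model(p); e=[]
    for n,uv,k in obs:
        off=p[9:11] if n=="scene" else p[11:13]
        e+=list(proj(n,m[k])[0]+off-uv)
    return np.r_[e,(p[4]-.102)/.002,(p[5]-.102)/.002,p[9:]/1.0]
f=least_squares(res,[.606,.047,-.05,-.04,.102,.102,-.05,.1,0,0,0,0,0],x_scale=[.01]*9+[1]*4,loss='soft_l1')
if __name__=="__main__":
    print(np.round(f.x,4)); e=res(f.x)[:28].reshape(-1,2)
    for o,v in zip(obs,e): print(o[0],o[2],np.round(v,1))
    m=model(f.x); print({k:np.round(v,4).tolist() for k,v in m.items()})
E
python3 fit.py
```

```text
[ 0.6087  0.0474 -0.0603 -0.0378  0.1003  0.1    -0.066   0.0935  0.0998
  0.1024  0.7537 -0.1974  0.0658]
top BL [ 0.1 -0.1]
top BR [-0.4 -0.3]
top FR [1.  0.9]
top FL [-0.1  0.1]
scene BL [-1.2 -1.2]
scene BR [-0.4 -0.2]
scene FR [ 0.4 -0.9]
scene FL [-0.3 -1.6]
scene bL [-1.6  2.9]
scene bR [2.1 1.7]
top l [-0.1 -0.1]
top r [-0.  -0.3]
scene l [0.6 0.1]
scene r [ 0.5 -0.1]
{'FL': [0.577, 0.1495, 0.224], 'FR': [0.565, -0.0501, 0.224], 'BL': [0.7149, 0.1412, 0.224], 'BR': [0.7028, -0.0584, 0.224], 'bL': [0.5031, 0.156, 0.002], 'bR': [0.4908, -0.0476, 0.002], 'l': [0.5455, 0.0953, 0.0935], 'r': [0.5402, 0.0075, 0.0935]}
```

```bash
python3 - <<'E'
from fit import *
m=model(f.x)
out=np.zeros((600,800,3),np.uint8)
def draw(n,x0,y0,w,h,s,ox):
    a=cv2.resize(cv2.imread(f"pics/{n}0.png")[y0:y0+h,x0:x0+w],None,fx=s,fy=s,interpolation=cv2.INTER_LANCZOS4)
    a=cv2.convertScaleAbs(a,alpha=1.5)
    q=lambda k:tuple(int(round(v)) for v in ((proj(n,m[k])[0]-[x0,y0]+.5)*s))
    for i,j in[("FL","FR"),("FR","BR"),("BR","BL"),("BL","FL"),("bL","bR")]: cv2.line(a,q(i),q(j),(255,255,0),1)
    for k in"lr": cv2.drawMarker(a,q(k),(255,0,255),0,10,1)
    out[:a.shape[0],ox:ox+a.shape[1]]=a
draw("scene",200,155,78,112,5.2,0); draw("top",220,150,72,85,5.4,410)
cv2.imwrite("pics/ov.png",out)
E
```

```text
Traceback (most recent call last):
  File "fit.py", line 20, in <module>
    f=least_squares(res,[.606,.047,-.05,-.04,.102,.102,-.05,.1,0,0,0,0,0],x_scale=[.01]*9+[1]*4,loss='soft_l1')
  File "fit.py", line 18, in res
    e+=list(proj(n,m[k])[0]+off-uv)
            ~~~~^^^^^^^^
  File "h.py", line 7, in proj
    K,e,Q=cam(n); p=Q.inv().apply(np.atleast_2d(P)-e); p=p*[1,-1,-1]; u=p@K.T; return u[:,:2]/u[:,2:]
          ~~~^^^
  File "h.py", line 5, in cam
    c=r.get_calibration(n); return np.array(c["intrinsics"]),np.array(c["eye"]),R.from_quat(c["rotation"])
ValueError: time passes only in moves, steps and waits
```

The calibration call was being repeated inside the solver, so I'll cache it.

```bash
sed -i 's/^def cam/import functools\n@functools.cache\ndef cam/' h.py; python3 - <<'E'
from fit import *
m=model(f.x)
out=np.zeros((600,800,3),np.uint8)
def draw(n,x0,y0,w,h,s,ox):
    a=cv2.resize(cv2.imread(f"pics/{n}0.png")[y0:y0+h,x0:x0+w],None,fx=s,fy=s,interpolation=cv2.INTER_LANCZOS4)
    a=cv2.convertScaleAbs(a,alpha=1.5)
    q=lambda k:tuple(int(round(v)) for v in ((proj(n,m[k])[0]-[x0,y0]+.5)*s))
    for i,j in[("FL","FR"),("FR","BR"),("BR","BL"),("BL","FL"),("bL","bR")]: cv2.line(a,q(i),q(j),(255,255,0),1)
    for k in"lr": cv2.drawMarker(a,q(k),(255,0,255),0,10,1)
    out[:a.shape[0],ox:ox+a.shape[1]]=a
draw("scene",200,155,78,112,5.2,0); draw("top",220,150,72,85,5.4,410)
cv2.imwrite("pics/ov.png",out); print(r.get_state()["clock"])
E
```

```text
1.8
```

View pics/ov.png

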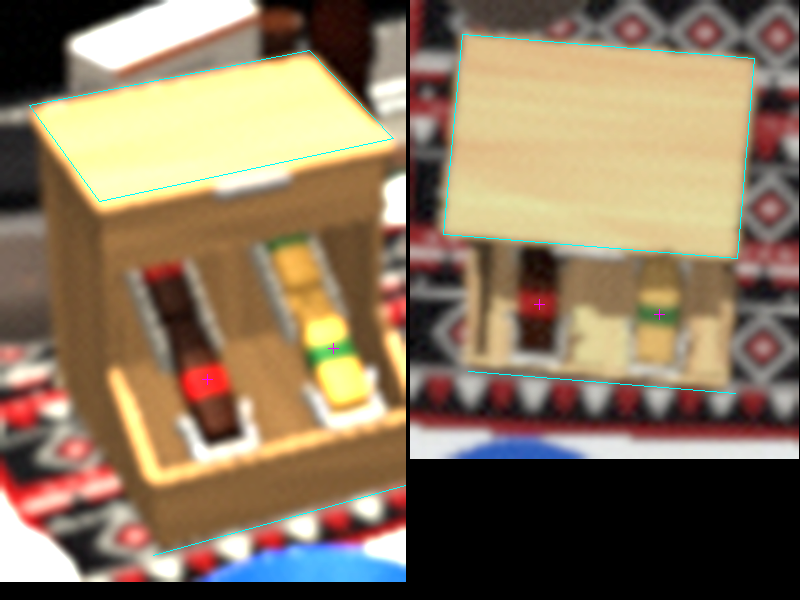

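The overlay fits in both views. Bands sit on the bar centres at scene px (206,378) and (333,348) of the crop. Candidates for "plate": white (190,217) and (344,253) are the right ones, with blue (240,257) and pink (420,232) left alone. The fit gives a dispenser yaw of about -3.45°. Moving now.

Request:
play_rows:
  translation:
    - [0,0,0]
    - [0,0,0]
    - [0,0,0]
    - [0.024,-0.0375,0]
    - [0.024,-0.0375,0]
    - [0.024,-0.0375,0]
    - [0.024,-0.0375,0]
    - [0.024,-0.0375,0]
    - [0.024,-0.0375,0]
    - [0.024,-0.0375,0]
    - [0.024,-0.0375,0]
    - [0.001,-0.0447,0.003]
    - [0.001,-0.0447,0.003]
    - [0.001,-0.0447,0.003]
    - [0.001,-0.0447,0.003]
    - [0.001,-0.0447,0.003]
    - [0.001,-0.0447,0.003]
    - [0.001,-0.0447,0.003]
    - [0.001,-0.0447,0.003]
    - [0.001,-0.0447,0.003]
  delta_rot:
    - [0,0,7.7]
    - [0,0,7.7]
    - [0,0,7.8]
    - [0,0,0]
    - [0,0,0]
    - [0,0,0]
    - [0,0,0]
    - [0,0,0]
    - [0,0,0]
    - [0,0,0]
    - [0,0,0]
    - [0,0,0]
    - [0,0,0]
    - [0,0,0]
    - [0,0,0]
    - [0,0,0]
    - [0,0,0]
    - [0,0,0]
    - [0,0,0]
    - [0,0,0]
  grip: [0,0,-0.04,-0.04,-0.04,-0.04,-0.04,-0.04,-0.04,-0.04,-0.04,-0.04,-0.04,-0.04,-0.04,-0.04,-0.04,-0.04,-0.04,-0.04]
  squeeze: 20

```text
clock: 4.3
tool_pos: [0.4544, 0.1024, 0.2758]
eef_rot: [1.0, -0.03, 0.0, -0.0]
contact_force: [1.0, 0.1, 0.1]
opening: 0.478
finger_force: 0.0
```

```bash
cat > d.py <<'E'
import sys
from h import *
# usage: d.py tilt x y z  -> tool-frame delta to reach TCP (x,y,z), dispenser yaw, given tilt
YAW=-3.45
def target(tilt): return R.from_euler("z",YAW,degrees=True)*R.from_euler("x",180,degrees=True)*R.from_euler("y",tilt,degrees=True)
s=r.get_state(); Q=R.from_quat(s["eef_rot"]); T=target(float(sys.argv[1]))
p=np.array(sys.argv[2:5],float)
print("t",s["clock"],"pos",np.round(s["tool_pos"],4),"rot err deg (tool)",np.round((Q.inv()*T).as_rotvec(degrees=True),2))
print("delta now-frame",np.round(Q.inv().apply(p-s["tool_pos"]),4),"delta target-frame",np.round(T.inv().apply(p-s["tool_pos"]),4))
print("F",np.round(s["contact_force"],2),"open",round(s["opening"],3),"ff",round(s["finger_force"],1),"q",np.round(s["q"],2))
E
python3 d.py 30 0.4532 0.1008 0.2537
```

```text
t 4.3 pos [0.4544 0.1024 0.2758] rot err deg (tool) [-2.000e-02  2.995e+01  1.000e-02]
delta now-frame [-0.0011  0.0016  0.0221] delta target-frame [-0.012   0.0016  0.0186]
F [0.96 0.11 0.13] open 0.478 ff 0.0 q [-0.34  0.53  0.03  2.07 -0.03  0.54 -1.92]
```

Request:
play_rows:
  translation:
    - [0,0,0]
    - [0,0,0]
    - [0,0,0]
    - [-0.012,0.0016,0.0186]
    - [0,0,0.03]
    - [0,0,0.03]
    - [0,0,0.03]
    - [0,0,0]
  delta_rot:
    - [0,10,0]
    - [0,10,0]
    - [0,10,0]
    - [0,0,0]
    - [0,0,0]
    - [0,0,0]
    - [0,0,0]
    - [0,0,0]
  grip: [-0.04,-0.04,-0.04,-0.04,-0.04,-0.04,-0.04,-0.04]

```text
clock: 5.3
tool_pos: [0.5215, 0.1128, 0.2373]
eef_rot: [0.984, -0.033, 0.176, 0.024]
contact_force: [0.4, -0.5, -0.6]
opening: 0.476
finger_force: 0.0
```

```bash
python3 d.py 30 0.5231 0.0966 0.1325; python3 - <<'E'
from h import *
out=np.zeros((560,800,3),np.uint8)
def draw(n,x0,y0,w,h,s,ox):
    a=cv2.resize(r.snapshot(n)[y0:y0+h,x0:x0+w],None,fx=s,fy=s,interpolation=cv2.INTER_LANCZOS4)
    a=cv2.convertScaleAbs(a,alpha=1.5); out[:a.shape[0],ox:ox+a.shape[1]]=a
draw("scene",200,165,78,105,5.2,0); draw("top",220,170,70,70,5.6,408); cv2.imwrite("pics/p1.png",out)
E
```

```text
t 5.3 pos [0.5215 0.1128 0.2373] rot err deg (tool) [2.15 9.62 0.23]
delta now-frame [-0.0341  0.0123  0.0997] delta target-frame [-0.0502  0.0161  0.0921]
F [ 0.42 -0.5  -0.59] open 0.476 ff 0.0 q [-0.55  0.64  0.26  2.17  0.65  0.04 -2.65]
```

View pics/p1.png

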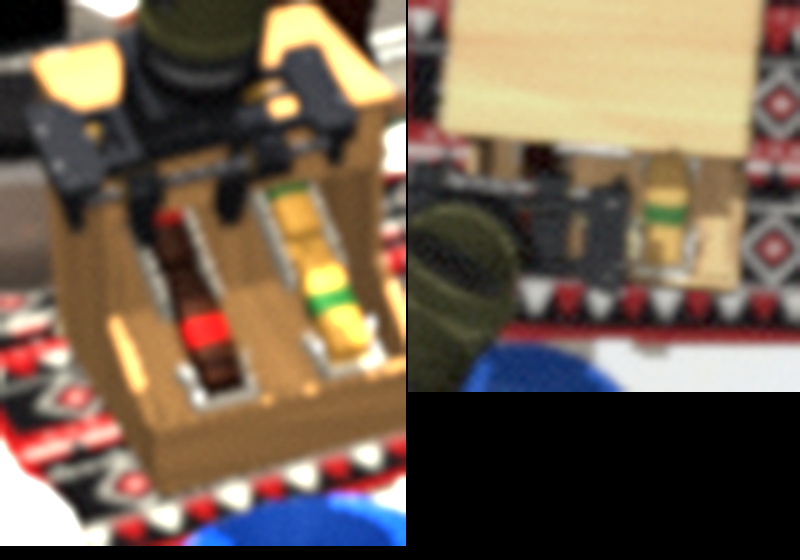

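The gripper stopped short of the tilt: q6 is at 0.04 and q7 is at -2.65, both at their limits. The other half-turn gives the last joint room, so I'll back out, level, and turn the tool round.

Request:
play_rows:
  translation:
    - [-0.03,0,-0.03]
    - [-0.03,0,-0.03]
    - [0,0,0]
    - [0,0,0]
    - [0,0,0]
  delta_rot:
    - [0,0,0]
    - [0,0,0]
    - [-1,-10.2,0]
    - [-1,-10.2,0]
    - [0,0,0]
  grip: [-0.04,-0.04,-0.04,-0.04,-0.04]

```text
clock: 6.02
tool_pos: [0.4486, 0.1175, 0.2693]
eef_rot: [0.997, -0.042, 0.049, 0.036]
contact_force: [0.2, 0.3, 0.1]
opening: 0.478
finger_force: 0.0
```

```bash
sed -i 's/"F"/"q6q7 F"/' d.py; python3 d.py 0 0.4532 0.1008 0.29
```

```text
t 6.025 pos [0.4486 0.1175 0.2693] rot err deg (tool) [ 3.92 -5.79 -1.34]
delta now-frame [ 0.008   0.0176 -0.0189] delta target-frame [ 0.0056  0.0164 -0.0207]
q6q7 F [0.19 0.29 0.13] open 0.478 ff 0.0 q [-0.29  0.53 -0.19  2.13  0.46  0.49 -2.51]
```

Request:
play_rows:
  translation:
    - [0,0,0]
    - [0.0056,0.0164,-0.0207]
    - [0,0,0]
    - [0,0,0]
    - [0,0,0]
    - [0,0,0]
    - [0,0,0]
    - [0,0,0]
    - [0,0,0]
    - [0,0,0]
    - [0,0,0]
    - [0,0,0]
    - [0,0,0]
    - [0,0,0]
    - [0,0,0]
    - [0,0,0]
    - [0,0,0]
    - [0,0,0]
    - [0,0,0]
  delta_rot:
    - [3.9,-5.8,-1.3]
    - [0,0,0]
    - [0,0,-10.6]
    - [0,0,-10.6]
    - [0,0,-10.6]
    - [0,0,-10.6]
    - [0,0,-10.6]
    - [0,0,-10.6]
    - [0,0,-10.6]
    - [0,0,-10.6]
    - [0,0,-10.6]
    - [0,0,-10.6]
    - [0,0,-10.6]
    - [0,0,-10.6]
    - [0,0,-10.6]
    - [0,0,-10.6]
    - [0,0,-10.6]
    - [0,0,-10.6]
    - [0,0,-10.4]
  grip: [-0.04,-0.04,-0.04,-0.04,-0.04,-0.04,-0.04,-0.04,-0.04,-0.04,-0.04,-0.04,-0.04,-0.04,-0.04,-0.04,-0.04,-0.04,-0.04]

```text
clock: 8.4
tool_pos: [0.4504, 0.102, 0.2866]
eef_rot: [0.024, 1.0, -0.005, -0.002]
contact_force: [0.1, 0.6, -1.0]
opening: 0.481
finger_force: 0.0
```

```bash
sed -i 's/^YAW=.*/YAW=176.55/; s/euler("y",tilt/euler("y",-tilt/' d.py; python3 d.py 30 0.4532 0.1008 0.2537
```

```text
t 8.4 pos [0.4504 0.102  0.2866] rot err deg (tool) [ -0.38 -30.22   0.84]
delta now-frame [-0.003  -0.0008  0.0329] delta target-frame [ 0.014  -0.0011  0.03  ]
q6q7 F [ 0.09  0.59 -0.97] open 0.481 ff 0.0 q [ 0.38  0.78 -1.24  2.03  0.89  1.04  0.21]
```

Request:
play_rows:
  translation:
    - [0,0,0]
    - [0,0,0]
    - [0,0,0]
    - [0,0,0]
    - [0.014,-0.001,0.0]
    - [0,0,0]
  delta_rot:
    - [0,-7.5,0.2]
    - [0,-7.5,0.2]
    - [0,-7.5,0.2]
    - [0,-7.7,0.2]
    - [0,0,0]
    - [0,0,0]
  grip: [-0.04,-0.04,-0.04,-0.04,-0.04,-0.04]

```text
clock: 9.15
tool_pos: [0.4371, 0.1014, 0.2804]
eef_rot: [0.03, 0.966, -0.012, 0.255]
contact_force: [-0.1, -0.3, 0.4]
opening: 0.48
finger_force: 0.0
```

```bash
python3 d.py 30 0.5231 0.0966 0.1325
```

```text
t 9.15 pos [0.4371 0.1014 0.2804] rot err deg (tool) [-0.47 -0.39 -0.02]
delta now-frame [-0.0019  0.0018  0.1711] delta target-frame [-0.0007  0.0004  0.1712]
q6q7 F [-0.11 -0.32  0.38] open 0.48 ff 0.0 q [ 0.18  0.65 -1.08  2.44  1.71  0.91 -0.72]
```

Request:
play_rows:
  translation:
    - [-0.0007,0.0004,0]
    - [0,0,0.035]
    - [0,0,0.035]
    - [0,0,0.035]
    - [0,0,0.02]
    - [0,0,0]
  delta_rot:
    - [-0.5,-0.4,0]
    - [0,0,0]
    - [0,0,0]
    - [0,0,0]
    - [0,0,0]
    - [0,0,0]
  grip: [-0.04,-0.04,-0.04,-0.04,-0.04,-0.04]

```text
clock: 9.9
tool_pos: [0.5033, 0.0976, 0.1729]
eef_rot: [0.033, 0.965, -0.006, 0.26]
contact_force: [0.1, 1.3, -0.3]
opening: 0.478
finger_force: 0.0
```

```bash
python3 d.py 30 0.5231 0.0966 0.1325; python3 - <<'E'
from h import *
out=np.zeros((560,800,3),np.uint8)
def draw(n,x0,y0,w,h,s,ox):
    a=cv2.resize(r.snapshot(n)[y0:y0+h,x0:x0+w],None,fx=s,fy=s,interpolation=cv2.INTER_LANCZOS4)
    a=cv2.convertScaleAbs(a,alpha=1.5); out[:a.shape[0],ox:ox+a.shape[1]]=a
draw("scene",200,165,78,105,5.2,0); draw("top",220,170,70,70,5.6,408); cv2.imwrite("pics/p2.png",out)
E
```

```text
t 9.9 pos [0.5033 0.0976 0.1729] rot err deg (tool) [ 0.03  0.12 -0.52]
delta now-frame [0.0031 0.0001 0.0449] delta target-frame [0.003  0.0002 0.0449]
q6q7 F [ 0.06  1.29 -0.32] open 0.478 ff 0.0 q [ 0.17  0.96 -0.97  2.37  2.01  1.07 -0.81]
```

View pics/p2.png

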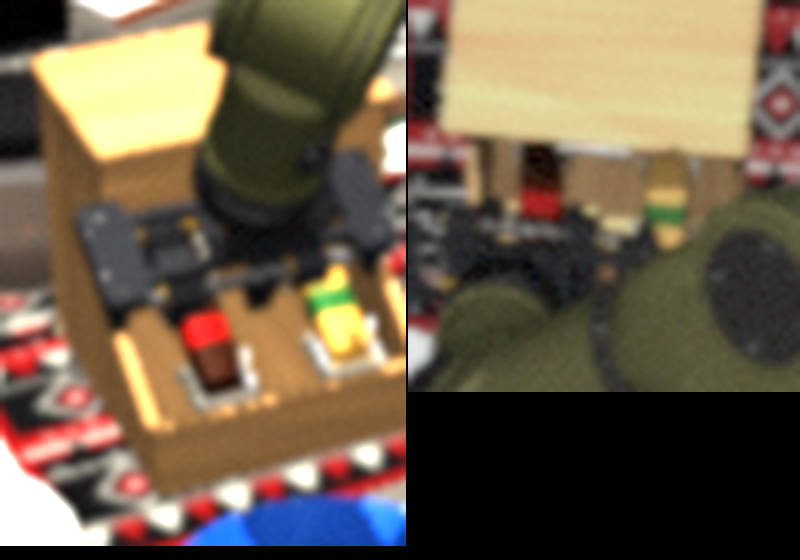

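Request:
play_rows:
  translation:
    - [0.003,0,0.008]
    - [0,0,0.0125]
    - [0,0,0.0125]
    - [0,0,0.012]
    - [0,0,0]
    - [0,0,0]
    - [0,0,0]
    - [0,0,0]
  delta_rot:
    - [0,0,-0.5]
    - [0,0,0]
    - [0,0,0]
    - [0,0,0]
    - [0,0,0]
    - [0,0,0]
    - [0,0,0]
    - [0,0,0]
  grip: [-0.04,-0.04,-0.04,-0.04,-0.04,-0.6,-0.6,-0.6]
  squeeze: 20

```text
clock: 11.0
tool_pos: [0.523, 0.0972, 0.1342]
eef_rot: [0.028, 0.965, -0.007, 0.261]
contact_force: [-0.7, 0.3, -1.0]
opening: 0.336
finger_force: 20.0
```

```bash
python3 d.py 30 0.5231 0.0966 0.1325
```

```text
t 11.0 pos [0.523  0.0972 0.1342] rot err deg (tool) [0.12 0.26 0.07]
delta now-frame [ 0.0007 -0.0006  0.0015] delta target-frame [ 0.0007 -0.0006  0.0015]
q6q7 F [-0.68  0.31 -1.  ] open 0.336 ff 20.0 q [ 0.17  1.05 -0.94  2.33  2.09  1.1  -0.8 ]
```

Request:
play_rows:
  translation:
    - [0,0,-0.015]
    - [0,0,-0.03]
    - [0,0,-0.035]
    - [0,0,-0.035]
    - [0,0,-0.03]
    - [0,0,0]
    - [0,0,0]
    - [0,0,0]
    - [0,0,0]
    - [0,0,0]
  delta_rot:
    - [0,0,0]
    - [0,0,0]
    - [0,0,0]
    - [0,0,0]
    - [0,0,0]
    - [0,7.5,0]
    - [0,7.5,0]
    - [0,7.5,0]
    - [0,7.5,0]
    - [0,0,0]
  grip: [-0.6,-0.6,-0.6,-0.6,-0.6,-0.6,-0.6,-0.6,-0.6,-0.6]

```text
clock: 12.25
tool_pos: [0.4508, 0.1008, 0.2593]
eef_rot: [0.031, 1.0, -0.0, 0.007]
contact_force: [-0.0, 0.3, -1.2]
opening: 0.34
finger_force: 20.0
```

```bash
python3 d.py 0 0.5032 0.3459 0.18;  python3 - <<'E'
from h import *
cv2.imwrite("pics/p3.png",cv2.resize(r.snapshot("scene")[150:300,120:320],None,fx=4,fy=4,interpolation=cv2.INTER_CUBIC))
E
```

```text
t 12.25 pos [0.4508 0.1008 0.2593] rot err deg (tool) [ 0.01  0.81 -0.08]
delta now-frame [-0.0361  0.2478  0.0799] delta target-frame [-0.0376  0.2478  0.0793]
q6q7 F [-0.02  0.3  -1.16] open 0.34 ff 20.0 q [ 0.3   0.75 -1.05  2.08  0.9   0.86  0.22]
```

View pics/p3.png

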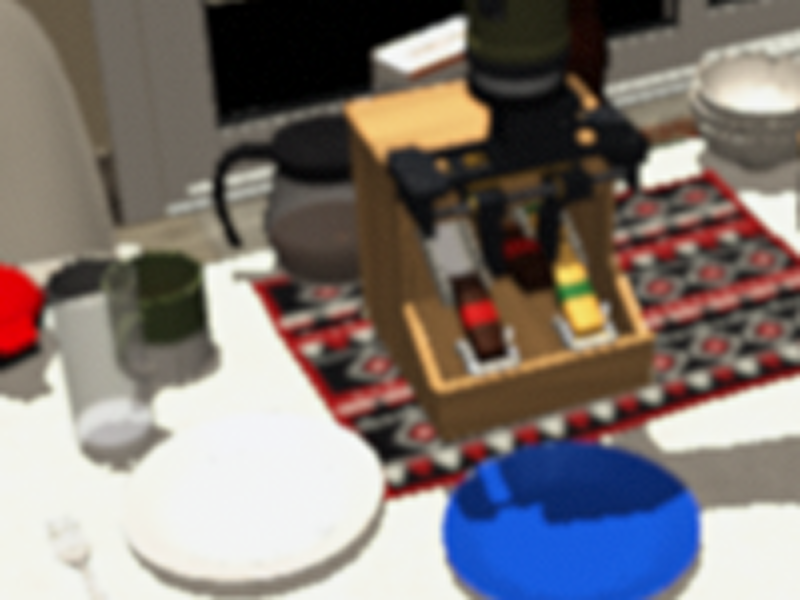

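The cocoa bar is held (crop px 525,255), and the rear one has slid into place (475,320). On to the left plate.

Request:
play_rows:
  translation:
    - [0,0.02,0]
    - [-0.0063,0.038,0.0132]
    - [-0.0063,0.038,0.0132]
    - [-0.0063,0.038,0.0132]
    - [-0.0063,0.038,0.0132]
    - [-0.0063,0.038,0.0132]
    - [-0.0063,0.0378,0.0132]
    - [0,0,0.03]
    - [0,0,0.03]
    - [0,0,0.025]
    - [0,0,0]
    - [0,0,0]
  delta_rot:
    - [0,0.8,0]
    - [0,0,0]
    - [0,0,0]
    - [0,0,0]
    - [0,0,0]
    - [0,0,0]
    - [0,0,0]
    - [0,0,0]
    - [0,0,0]
    - [0,0,0]
    - [0,0,0]
    - [0,0,0]
  grip: [-0.6,-0.6,-0.6,-0.6,-0.6,-0.6,-0.6,-0.6,-0.6,-0.6,-0.6,-0.6]

```text
clock: 13.8
tool_pos: [0.5016, 0.3465, 0.0957]
eef_rot: [0.029, 1.0, 0.0, -0.0]
contact_force: [-0.0, 1.0, -0.2]
opening: 0.342
finger_force: 20.0
```

```bash
python3 d.py 0 0.5032 0.3459 0.0745;  python3 - <<'E'
from h import *
cv2.imwrite("pics/p4.png",cv2.resize(r.snapshot("scene")[190:310,100:260],None,fx=5,fy=5,interpolation=cv2.INTER_CUBIC))
E
```

```text
t 13.8 pos [0.5016 0.3465 0.0957] rot err deg (tool) [ 0.01 -0.01  0.17]
delta now-frame [-0.0017 -0.0006  0.0212] delta target-frame [-0.0017 -0.0005  0.0212]
q6q7 F [-0.    1.   -0.15] open 0.342 ff 20.0 q [-0.24  1.1  -0.84  1.72  1.08  0.86 -0.08]
```

View pics/p4.png

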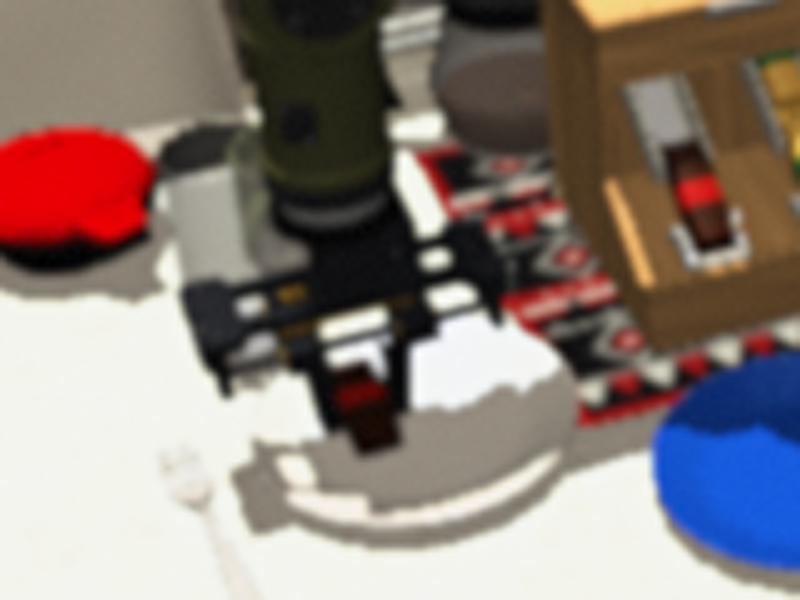

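Request:
play_rows:
  translation:
    - [-0.0017,-0.0005,0.005]
    - [0,0,0.005]
    - [0,0,0.004]
    - [0,0,0.003]
    - [0,0,0.001]
    - [0,0,0.001]
  delta_rot:
    - [0,0,0.2]
    - [0,0,0]
    - [0,0,0]
    - [0,0,0]
    - [0,0,0]
    - [0,0,0]
  grip: [-0.6,-0.6,-0.6,-0.6,-0.6,-0.6]

```text
clock: 14.6
tool_pos: [0.5037, 0.3453, 0.0754]
eef_rot: [0.031, 1.0, -0.0, -0.001]
contact_force: [-0.8, -1.0, -0.7]
opening: 0.34
finger_force: 20.0
```

Request:
play_rows:
  translation:
    - [0,0,0.001]
    - [0,0,0.001]
  delta_rot:
    - [0,0,0]
    - [0,0,0]
  grip: [-0.6,-0.6]

```text
clock: 14.85
tool_pos: [0.5037, 0.3452, 0.0734]
eef_rot: [0.031, 1.0, -0.0, -0.001]
contact_force: [-0.2, 0.1, -0.1]
opening: 0.337
finger_force: 20.0
```

Request:
play_rows:
  translation:
    - [0,0,0.001]
    - [0,0,0.001]
  delta_rot:
    - [0,0,0]
    - [0,0,0]
  grip: [-0.6,-0.6]

```text
clock: 15.1
tool_pos: [0.5037, 0.3452, 0.0727]
eef_rot: [0.031, 1.0, -0.001, -0.0]
contact_force: [-2.3, -4.3, 13.7]
opening: 0.337
finger_force: 20.0
```

Request:
play_rows:
  translation:
    - [0,0,-0.0012]
    - [0,0,0]
    - [0,0,0]
    - [0,0,-0.01]
    - [0,0,-0.03]
    - [0,0,-0.045]
    - [0,0,-0.045]
    - [0.0082,-0.0413,-0.0128]
    - [0.0082,-0.0413,-0.0128]
    - [0.0082,-0.0413,-0.0128]
    - [0.0082,-0.0413,-0.0128]
    - [0.0082,-0.0413,-0.0128]
    - [0.0082,-0.0413,-0.0128]
    - [0,0,0]
    - [0,0,0]
    - [0,0,0]
    - [0,0,0]
    - [0,0,0]
  delta_rot:
    - [0,0,0]
    - [0,0,0]
    - [0,0,0]
    - [0,0,0]
    - [0,0,0]
    - [0,0,0]
    - [0,0,0]
    - [0,0,0]
    - [0,0,0]
    - [0,0,0]
    - [0,0,0]
    - [0,0,0]
    - [0,0,0]
    - [0,-7.5,0]
    - [0,-7.5,0]
    - [0,-7.5,0]
    - [0,-7.5,0]
    - [0,0,0]
  grip: [-0.6,-0.15,-0.15,-0.15,-0.15,-0.15,-0.15,-0.04,-0.04,-0.04,-0.04,-0.04,-0.04,-0.04,-0.04,-0.04,-0.04,-0.04]

```text
clock: 17.35
tool_pos: [0.4386, 0.0994, 0.279]
eef_rot: [0.028, 0.971, -0.014, 0.238]
contact_force: [-0.1, -0.1, -0.4]
opening: 0.481
finger_force: 0.0
```

```bash
python3 d.py 30 0.5231 0.0966 0.1325;  python3 - <<'E'
from h import *
a=r.snapshot("scene"); b=r.snapshot("top")
o=np.zeros((500,800,3),np.uint8)
o[:,:400]=cv2.resize(a[200:300,130:210],None,fx=5,fy=5,interpolation=cv2.INTER_CUBIC)
o[:400,400:]=cv2.resize(cv2.convertScaleAbs(b[175:255,150:230],alpha=1.),None,fx=5,fy=5,interpolation=cv2.INTER_CUBIC)
cv2.imwrite("pics/p5.png",o)
for n in("scene","top"):
    for d in r.look_for(n,"cocoa_bar_1"): print(n,np.round(d["point"],4),round(d["confidence"],2))
E
```

```text
t 17.35 pos [0.4386 0.0994 0.279 ] rot err deg (tool) [-0.69 -2.48  0.28]
delta now-frame [-0.0073  0.0043  0.1689] delta target-frame [1.000e-04 2.300e-03 1.691e-01]
q6q7 F [-0.11 -0.11 -0.39] open 0.481 ff 0.0 q [ 0.09  0.58 -0.87  2.42  1.71  0.74 -0.69]
scene [0.5443 0.1015 0.0959] 0.74
scene [0.4932 0.3456 0.0284] 0.47
top [0.5044 0.3384 0.027 ] 0.75
top [0.5442 0.0957 0.097 ] 0.6
```

View pics/p5.png

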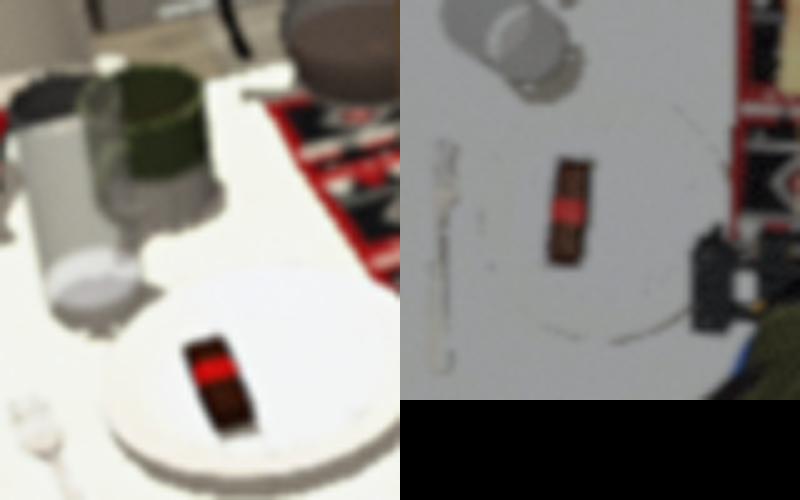

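Request:
play_rows:
  translation:
    - [0,0,0]
    - [0,0.002,0.02]
    - [0,0,0.035]
    - [0,0,0.035]
    - [0,0,0.03]
    - [0,0,0.005]
    - [0,0,0]
  delta_rot:
    - [-0.7,-2.5,0.3]
    - [0,0,0]
    - [0,0,0]
    - [0,0,0]
    - [0,0,0]
    - [0,0,0]
    - [0,0,0]
  grip: [-0.04,-0.04,-0.04,-0.04,-0.04,-0.04,-0.04]

```text
clock: 18.42
tool_pos: [0.5026, 0.0971, 0.171]
eef_rot: [0.032, 0.965, -0.007, 0.259]
contact_force: [-0.1, -0.4, -0.9]
opening: 0.477
finger_force: 0.0
```

```bash
python3 d.py 30 0.5231 0.0966 0.1325
```

```text
t 18.425 pos [0.5026 0.0971 0.171 ] rot err deg (tool) [-0.03  0.07 -0.33]
delta now-frame [0.0016 0.0007 0.0436] delta target-frame [0.0015 0.0007 0.0436]
q6q7 F [-0.07 -0.41 -0.88] open 0.477 ff 0.0 q [ 0.09  0.91 -0.83  2.38  2.08  0.96 -0.89]
```

Request:
play_rows:
  translation:
    - [0.0015,0.0005,0.008]
    - [0,0,0.0125]
    - [0,0,0.0125]
    - [0,0,0.009]
    - [0,0,0]
    - [0,0,0]
    - [0,0,0]
    - [0,0,0]
    - [0,0,-0.015]
    - [0,0,-0.03]
    - [0,0,-0.035]
    - [0,0,-0.035]
    - [0,0,-0.03]
    - [0,0,0]
    - [0,0,0]
    - [0,0,0]
    - [0,0,0]
    - [0,0,0]
  delta_rot:
    - [0,0,-0.3]
    - [0,0,0]
    - [0,0,0]
    - [0,0,0]
    - [0,0,0]
    - [0,0,0]
    - [0,0,0]
    - [0,0,0]
    - [0,0,0]
    - [0,0,0]
    - [0,0,0]
    - [0,0,0]
    - [0,0,0]
    - [0,7.5,0]
    - [0,7.5,0]
    - [0,7.5,0]
    - [0,7.5,0]
    - [0,0,0]
  grip: [-0.04,-0.04,-0.04,-0.04,-0.04,-0.6,-0.6,-0.6,-0.6,-0.6,-0.6,-0.6,-0.6,-0.6,-0.6,-0.6,-0.6,-0.6]
  squeeze: 20

```text
clock: 20.68
tool_pos: [0.4499, 0.0973, 0.2581]
eef_rot: [0.033, 0.999, -0.009, 0.035]
contact_force: [-0.6, -0.5, -1.3]
opening: 0.338
finger_force: 20.0
```

```bash
python3 d.py 0 0.3717 -0.3401 0.18; python3 d.py 0 0.3755 -0.2783 0.18; python3 - <<'E'
from h import *
from scipy.optimize import least_squares
r.snapshot("top")
for t in("plate_left","plate_right"):
  for s in r.silhouettes("top",t):
    m=s["pixels"].astype(np.uint8); c=max(cv2.findContours(m,0,1)[0],key=cv2.contourArea)
    w=unproj("top",cv2.convexHull(c)[:,0]+0.,.02)[:,:2]
    f=least_squares(lambda p:np.hypot(*(w-p[:2]).T)-p[2],[*w.mean(0),.1],loss='soft_l1',f_scale=.002); print(t,np.round(f.x,4),m.sum())
for s in r.silhouettes("top","cocoa_bar_1"):
    m=s["pixels"].astype(np.uint8); ys,xs=np.nonzero(m); print("cocoa px",m.sum(),xs.mean(),ys.mean(),unproj("top",[xs.mean(),ys.mean()],.028).round(4))
E
```

```text
t 20.675 pos [0.4499 0.0973 0.2581] rot err deg (tool) [-0.91  3.98 -0.37]
delta now-frame [ 0.0545 -0.4404  0.0814] delta target-frame [ 0.0518 -0.4413  0.0781]
q6q7 F [-0.58 -0.49 -1.26] open 0.338 ff 20.0 q [ 0.19  0.65 -0.84  2.12  0.88  0.7   0.25]
t 20.675 pos [0.4499 0.0973 0.2581] rot err deg (tool) [-0.91  3.98 -0.37]
delta now-frame [ 0.0548 -0.3785  0.0804] delta target-frame [ 0.0517 -0.3794  0.0781]
q6q7 F [-0.58 -0.49 -1.26] open 0.338 ff 20.0 q [ 0.19  0.65 -0.84  2.12  0.88  0.7   0.25]
plate_left [0.5022 0.3142 0.1007] 1679
plate_right [0.3424 0.116  0.0939] 1218
plate_right [ 0.4616 -0.6227  0.0999] 1926
plate_right [ 0.3719 -0.308   0.1026] 2056
plate_right [0.637  0.0507 0.1495] 3117
```

Request:
play_rows:
  translation:
    - [0,0,0]
    - [0.0052,-0.03,0.0]
    - [0.0052,-0.044,0.0078]
    - [0.0052,-0.044,0.0078]
    - [0.0052,-0.044,0.0078]
    - [0.0052,-0.044,0.0078]
    - [0.0052,-0.044,0.0078]
    - [0.0052,-0.044,0.0078]
    - [0.0052,-0.044,0.0078]
    - [0.0052,-0.044,0.0078]
    - [0.0052,-0.044,0.0078]
    - [0.0005,-0.0145,0.0078]
    - [0,0,0.0]
    - [0,0,0]
  delta_rot:
    - [-0.9,4,-0.4]
    - [0,0,0]
    - [0,0,0]
    - [0,0,0]
    - [0,0,0]
    - [0,0,0]
    - [0,0,0]
    - [0,0,0]
    - [0,0,0]
    - [0,0,0]
    - [0,0,0]
    - [0,0,0]
    - [0,0,0]
    - [0,0,0]
  grip: [-0.6,-0.6,-0.6,-0.6,-0.6,-0.6,-0.6,-0.6,-0.6,-0.6,-0.6,-0.6,-0.6,-0.6]

```text
clock: 22.62
tool_pos: [0.3724, -0.3376, 0.1809]
eef_rot: [0.027, 1.0, -0.0, -0.001]
contact_force: [0.6, 1.2, -0.1]
opening: 0.337
finger_force: 20.0
```

```bash
python3 d.py 0 0.3709 -0.3395 0.0745; python3 - <<'E'
from h import *
from scipy.optimize import least_squares
def plate(n,t):
  for s in r.silhouettes(n,t):
    m=s["pixels"].astype(np.uint8); c=max(cv2.findContours(m,0,1)[0],key=cv2.contourArea)
    w=unproj(n,cv2.convexHull(c)[:,0]+0.,.02)[:,:2]
    f=least_squares(lambda p:np.hypot(*(w-p[:2]).T)-p[2],[*w.mean(0),.1],loss='soft_l1',f_scale=.002); print(n,t,np.round(f.x,4),m.sum())
b=r.snapshot("top"); plate("top","plate_left"); r.snapshot("scene"); plate("scene","plate_right")
h=cv2.cvtColor(b,cv2.COLOR_BGR2HSV)
k=cv2.inRange(b,(0,0,0),(90,90,255))[180:250,160:220]; k[(h[180:250,160:220,1]<110)]=0
n,l,st,c=cv2.connectedComponentsWithStats(k); i=1+st[1:,4].argmax()
ys,xs=np.nonzero(l==i); w=unproj("top",np.c_[xs+160,ys+180].astype(float),.028)[:,:2]
ev,V=np.linalg.eigh(np.cov(w.T)); print("bar",len(xs),w.mean(0).round(4),"len",(np.sqrt(ev*12)).round(4),"dir deg",np.degrees(np.arctan2(V[1,1],V[0,1])).round(1))
E
```

```text
t 22.625 pos [ 0.3724 -0.3376  0.1809] rot err deg (tool) [-0.05 -0.11  0.41]
delta now-frame [ 0.0012 -0.0019  0.1064] delta target-frame [ 0.0013 -0.002   0.1064]
q6q7 F [ 0.63  1.22 -0.14] open 0.337 ff 20.0 q [ 1.12  0.85 -0.81  2.02  0.98  0.72  1.19]
top plate_left [0.5014 0.3142 0.1008] 1762
top plate_left [ 0.5112 -0.3921  0.0441] 358
scene plate_right [0.3466 0.1105 0.1015] 2254
scene plate_right [ 0.4512 -0.6313  0.0891] 366
bar 87 [0.5034 0.3437] len [0.0206 0.073 ] dir deg 175.3
```

Request:
play_rows:
  translation:
    - [0.0013,-0.002,0.02]
    - [0,0,0.03]
    - [0,0,0.03]
    - [0,0,0.015]
    - [0,0,0.005]
    - [0,0,0.003]
    - [0,0,0.001]
    - [0,0,0.001]
    - [0,0,0]
  delta_rot:
    - [0,0,0.4]
    - [0,0,0]
    - [0,0,0]
    - [0,0,0]
    - [0,0,0]
    - [0,0,0]
    - [0,0,0]
    - [0,0,0]
    - [0,0,0]
  grip: [-0.6,-0.6,-0.6,-0.6,-0.6,-0.6,-0.6,-0.6,-0.6]

```text
clock: 23.95
tool_pos: [0.37, -0.3419, 0.0757]
eef_rot: [0.032, 0.999, -0.001, -0.001]
contact_force: [0.4, -0.2, -0.6]
opening: 0.336
finger_force: 20.0
```

Request:
play_rows:
  translation:
    - [-0.0008,0.0023,0.0005]
    - [0,0,0.001]
    - [0,0,0.0006]
    - [0,0,0]
  delta_rot:
    - [0,0,0]
    - [0,0,0]
    - [0,0,0]
    - [0,0,0]
  grip: [-0.6,-0.6,-0.6,-0.6]

```text
clock: 24.45
tool_pos: [0.3708, -0.3395, 0.0733]
eef_rot: [0.032, 0.999, -0.001, -0.001]
contact_force: [0.3, 0.1, -0.3]
opening: 0.335
finger_force: 20.0
```

Request:
play_rows:
  translation:
    - [0,0,0.0007]
    - [0,0,0.0005]
  delta_rot:
    - [0,0,0]
    - [0,0,0]
  grip: [-0.6,-0.6]

```text
clock: 24.7
tool_pos: [0.3708, -0.3395, 0.0729]
eef_rot: [0.032, 0.999, -0.001, -0.001]
contact_force: [-2.3, 0.2, 11.4]
opening: 0.342
finger_force: 20.0
```

Request:
play_rows:
  translation:
    - [0,0,-0.0008]
    - [0,0,0]
    - [0,0,0]
    - [0,0,-0.01]
    - [0,0,-0.03]
    - [0,0,-0.045]
    - [0,0,-0.045]
    - [-0.0052,0.0446,-0.0094]
    - [-0.0052,0.0446,-0.0094]
    - [-0.0052,0.0446,-0.0094]
    - [-0.0052,0.0446,-0.0094]
    - [-0.0052,0.0446,-0.0094]
    - [-0.0052,0.0446,-0.0094]
    - [-0.0052,0.0446,-0.0094]
    - [-0.0052,0.0446,-0.0094]
    - [0,0,0]
    - [0,0,0]
    - [0,0,0]
    - [0,0,0]
    - [0,0,0]
  delta_rot:
    - [0,0,0]
    - [0,0,0]
    - [0,0,0]
    - [0,0,0]
    - [0,0,0]
    - [0,0,0]
    - [0,0,0]
    - [0,0,0]
    - [0,0,0]
    - [0,0,0]
    - [0,0,0]
    - [0,0,0]
    - [0,0,0]
    - [0,0,0]
    - [0,0,0]
    - [0,-7.5,0]
    - [0,-7.5,0]
    - [0,-7.5,0]
    - [0,-7.5,0]
    - [0,0,0]
  grip: [-0.6,-0.15,-0.15,-0.15,-0.15,-0.15,-0.15,-0.04,-0.04,-0.04,-0.04,-0.04,-0.04,-0.04,-0.04,-0.04,-0.04,-0.04,-0.04,-0.04]

```text
clock: 27.2
tool_pos: [0.4365, 0.0061, 0.2757]
eef_rot: [0.032, 0.98, -0.025, 0.193]
contact_force: [0.6, 0.1, 0.1]
opening: 0.482
finger_force: 0.0
```

```bash
python3 d.py 30 0.5178 0.0088 0.1325; cat > meas.py <<'E'
from h import *
# dark/saturated bars on the white plates, top view
b=r.snapshot("top"); h=cv2.cvtColor(b,cv2.COLOR_BGR2HSV)
from scipy.optimize import least_squares
for s in sum((r.silhouettes("top",t) for t in("plate_left","plate_right")),[]):
    m=s["pixels"].astype(np.uint8); c=max(cv2.findContours(m,0,1)[0],key=cv2.contourArea)
    w=unproj("top",cv2.convexHull(c)[:,0]+0.,.02)[:,:2]
    f=least_squares(lambda p:np.hypot(*(w-p[:2]).T)-p[2],[*w.mean(0),.1],loss='soft_l1',f_scale=.002)
    if abs(f.x[2]-.102)<.006: print("plate",np.round(f.x,4))
for nm,P in(("L",(.5018,.3145)),("R",(.3728,-.3086))):
    u,v=proj("top",[[*P,.02]])[0].astype(int); x0,y0=u-19,v-19
    k=((h[y0:y0+38,x0:x0+38,1]>75)&(h[y0:y0+38,x0:x0+38,2]>15)).astype(np.uint8)
    n,l,st,c=cv2.connectedComponentsWithStats(k)
    for i in range(1,n):
        if st[i,4]<30: continue
        ys,xs=np.nonzero(l==i); w=unproj("top",np.c_[xs+x0,ys+y0].astype(float),.028)[:,:2]
        ev,V=np.linalg.eigh(np.cov(w.T)); print(nm,len(xs),w.mean(0).round(4),"size",np.sqrt(ev*12).round(3),"dir",np.degrees(np.arctan2(V[1,1],V[0,1])).round(1),"hue",int(np.median(h[ys+y0,xs+x0,0])))
E
python3 meas.py
```

```text
t 27.2 pos [0.4365 0.0061 0.2757] rot err deg (tool) [-2.19 -7.7   0.24]
delta now-frame [-0.0206  0.0138  0.1628] delta target-frame [0.0015 0.0076 0.1644]
q6q7 F [0.58 0.14 0.08] open 0.482 ff 0.0 q [ 0.22  0.5  -0.63  2.41  1.71  0.46 -0.43]
plate [0.5035 0.313  0.1028]
plate [ 0.4618 -0.6223  0.1   ]
plate [0.3484 0.1126 0.1007]
plate [ 0.3719 -0.3081  0.1025]
L 107 [0.5011 0.3439] size [0.024 0.074] dir 176.3 hue 7
R 102 [ 0.371  -0.3367] size [0.023 0.072] dir 175.5 hue 8
```

Request:
play_rows:
  translation:
    - [0,0,0]
    - [0,0,0]
    - [0,0,0]
    - [0,0,0]
  delta_rot:
    - [-0.8,-2.6,0.1]
    - [-0.7,-2.6,0.1]
    - [-0.7,-2.5,0]
    - [0,0,0]
  grip: [-0.04,-0.04,-0.04,-0.04]

```text
clock: 27.85
tool_pos: [0.4374, 0.0055, 0.2751]
eef_rot: [0.031, 0.966, -0.008, 0.258]
contact_force: [0.9, 0.2, -0.9]
opening: 0.482
finger_force: 0.0
```

```bash
python3 d.py 30 0.5178 0.0088 0.1325
```

```text
t 27.85 pos [0.4374 0.0055 0.2751] rot err deg (tool) [-0.05 -0.05 -0.17]
delta now-frame [0.0019 0.0083 0.1635] delta target-frame [0.002  0.0082 0.1635]
q6q7 F [ 0.85  0.15 -0.92] open 0.482 ff 0.0 q [ 0.31  0.56 -0.8   2.51  2.06  0.65 -0.79]
```

Request:
play_rows:
  translation:
    - [0.002,0.0082,0.0]
    - [0,0,0.02]
    - [0,0,0.035]
    - [0,0,0.035]
    - [0,0,0.025]
    - [0,0,0.004]
    - [0,0,0]
  delta_rot:
    - [0,0,-0.2]
    - [0,0,0]
    - [0,0,0]
    - [0,0,0]
    - [0,0,0]
    - [0,0,0]
    - [0,0,0]
  grip: [-0.04,-0.04,-0.04,-0.04,-0.04,-0.04,-0.04]

```text
clock: 28.72
tool_pos: [0.4959, 0.0111, 0.1719]
eef_rot: [0.028, 0.965, -0.008, 0.259]
contact_force: [-0.7, 0.6, -0.3]
opening: 0.48
finger_force: 0.0
```

```bash
python3 d.py 30 0.5178 0.0088 0.1325
```

```text
t 28.725 pos [0.4959 0.0111 0.1719] rot err deg (tool) [0.   0.07 0.1 ]
delta now-frame [ 0.0007 -0.0009  0.0452] delta target-frame [ 0.0006 -0.0009  0.0452]
q6q7 F [-0.7   0.61 -0.29] open 0.48 ff 0.0 q [ 0.27  0.88 -0.77  2.44  2.25  0.89 -0.86]
```

Request:
play_rows:
  translation:
    - [0.0006,-0.0008,0.008]
    - [0,0,0.0125]
    - [0,0,0.0125]
    - [0,0,0.0105]
    - [0,0,0]
    - [0,0,0]
    - [0,0,0]
    - [0,0,0]
  delta_rot:
    - [0,0,0]
    - [0,0,0]
    - [0,0,0]
    - [0,0,0]
    - [0,0,0]
    - [0,0,0]
    - [0,0,0]
    - [0,0,0]
  grip: [-0.04,-0.04,-0.04,-0.04,-0.04,-0.6,-0.6,-0.6]
  squeeze: 20

```text
clock: 29.72
tool_pos: [0.517, 0.0086, 0.1338]
eef_rot: [0.028, 0.965, -0.008, 0.259]
contact_force: [-0.6, 0.2, -0.0]
opening: 0.336
finger_force: 20.0
```

```bash
python3 d.py 30 0.5178 0.0088 0.1325
```

```text
t 29.725 pos [0.517  0.0086 0.1338] rot err deg (tool) [0.01 0.08 0.08]
delta now-frame [-0.      0.0002  0.0015] delta target-frame [-0.      0.0002  0.0015]
q6q7 F [-0.63  0.25 -0.04] open 0.336 ff 20.0 q [ 0.28  0.98 -0.74  2.39  2.31  0.92 -0.85]
```

Request:
play_rows:
  translation:
    - [0,0,-0.015]
    - [0,0,-0.03]
    - [0,0,-0.035]
    - [0,0,-0.035]
    - [0,0,-0.03]
    - [0,0,0]
    - [0,0,0]
    - [0,0,0]
    - [0,0,0]
    - [0,0,0]
    - [0,0,0]
  delta_rot:
    - [0,0,0]
    - [0,0,0]
    - [0,0,0]
    - [0,0,0]
    - [0,0,0]
    - [0,6,0]
    - [0,6,0]
    - [0,6,0]
    - [0,6,0]
    - [0,6,0]
    - [0,0,0]
  grip: [-0.6,-0.6,-0.6,-0.6,-0.6,-0.6,-0.6,-0.6,-0.6,-0.6,-0.6]

```text
clock: 31.1
tool_pos: [0.4424, 0.006, 0.2569]
eef_rot: [0.033, 0.998, -0.017, 0.053]
contact_force: [0.7, 0.1, -0.4]
opening: 0.336
finger_force: 20.0
```

```bash
python3 d.py 0 0.5000 0.2835 0.18
```

```text
t 31.1 pos [0.4424 0.006  0.2569] rot err deg (tool) [-1.72  6.1  -0.31]
delta now-frame [-0.0313  0.2829  0.0723] delta target-frame [-0.0408  0.2805  0.0769]
q6q7 F [ 0.67  0.13 -0.43] open 0.336 ff 20.0 q [ 0.25  0.57 -0.6   2.21  0.85  0.51  0.48]
```

Request:
play_rows:
  translation:
    - [0,0,0]
    - [0,0,0]
    - [-0.0058,0.0401,0.0]
    - [-0.0058,0.0401,0.01]
    - [-0.0058,0.0401,0.01]
    - [-0.0058,0.0401,0.01]
    - [-0.0058,0.0401,0.01]
    - [-0.0058,0.0401,0.01]
    - [-0.006,0.0399,0.027]
    - [0,0,0.03]
    - [0,0,0.03]
    - [0,0,0.02]
    - [0,0,0]
    - [0,0,0]
  delta_rot:
    - [-0.9,3,-0.2]
    - [-0.8,3.1,-0.1]
    - [0,0,0]
    - [0,0,0]
    - [0,0,0]
    - [0,0,0]
    - [0,0,0]
    - [0,0,0]
    - [0,0,0]
    - [0,0,0]
    - [0,0,0]
    - [0,0,0]
    - [0,0,0]
    - [0,0,0]
  grip: [-0.6,-0.6,-0.6,-0.6,-0.6,-0.6,-0.6,-0.6,-0.6,-0.6,-0.6,-0.6,-0.6,-0.6]

```text
clock: 32.85
tool_pos: [0.4987, 0.2835, 0.0996]
eef_rot: [0.029, 1.0, -0.0, -0.001]
contact_force: [0.5, 0.9, -0.7]
opening: 0.342
finger_force: 20.0
```

```bash
python3 d.py 0 0.5000 0.2835 0.0745
```

```text
t 32.85 pos [0.4987 0.2835 0.0996] rot err deg (tool) [-0.05 -0.07  0.11]
delta now-frame [-0.0013  0.0001  0.0251] delta target-frame [-0.0013  0.      0.0251]
q6q7 F [ 0.51  0.91 -0.67] open 0.342 ff 20.0 q [-0.32  0.97 -0.49  1.84  0.83  0.56  0.15]
```

Request:
play_rows:
  translation:
    - [-0.0013,0,0.008]
    - [0,0,0.008]
    - [0,0,0.005]
    - [0,0,0.002]
    - [0,0,0.001]
    - [0,0,0]
  delta_rot:
    - [0,0,0.1]
    - [0,0,0]
    - [0,0,0]
    - [0,0,0]
    - [0,0,0]
    - [0,0,0]
  grip: [-0.6,-0.6,-0.6,-0.6,-0.6,-0.6]

```text
clock: 33.6
tool_pos: [0.4996, 0.2831, 0.0747]
eef_rot: [0.03, 1.0, -0.001, -0.001]
contact_force: [0.8, -0.8, -0.7]
opening: 0.338
finger_force: 20.0
```

Request:
play_rows:
  translation:
    - [0,0,0.001]
    - [0,0,0.0008]
    - [0,0,0.0005]
  delta_rot:
    - [0,0,0]
    - [0,0,0]
    - [0,0,0]
  grip: [-0.6,-0.6,-0.6]

```text
clock: 33.98
tool_pos: [0.4996, 0.2831, 0.0725]
eef_rot: [0.03, 1.0, -0.001, -0.001]
contact_force: [-1.2, -0.8, 4.1]
opening: 0.339
finger_force: 20.0
```

Request:
play_rows:
  translation:
    - [0,0,-0.0003]
    - [0,0,0]
    - [0,0,0]
    - [0,0,-0.01]
    - [0,0,-0.03]
    - [0,0,-0.045]
    - [0,0,-0.045]
    - [0.0082,-0.0454,-0.0126]
    - [0.0082,-0.0454,-0.0126]
    - [0.0082,-0.0454,-0.0126]
    - [0.0082,-0.0454,-0.0126]
    - [0.0082,-0.0454,-0.0126]
    - [0.0082,-0.0454,-0.0126]
    - [0,0,0]
    - [0,0,0]
    - [0,0,0]
    - [0,0,0]
    - [0,0,0]
    - [0,0,0]
    - [0,0,0]
  delta_rot:
    - [0,0,0]
    - [0,0,0]
    - [0,0,0]
    - [0,0,0]
    - [0,0,0]
    - [0,0,0]
    - [0,0,0]
    - [0,0,0]
    - [0,0,0]
    - [0,0,0]
    - [0,0,0]
    - [0,0,0]
    - [0,0,0]
    - [0,-5,0]
    - [0,-5,0]
    - [0,-5,0]
    - [0,-5,0]
    - [0,-5,0]
    - [0,-5,0]
    - [0,0,0]
  grip: [-0.6,-0.15,-0.15,-0.15,-0.15,-0.15,-0.15,-0.04,-0.04,-0.04,-0.04,-0.04,-0.04,-0.04,-0.04,-0.04,-0.04,-0.04,-0.04,-0.04]

```text
clock: 36.48
tool_pos: [0.4351, 0.0073, 0.2776]
eef_rot: [0.03, 0.978, -0.022, 0.205]
contact_force: [-0.9, 0.5, -0.2]
opening: 0.478
finger_force: 0.0
```

```bash
python3 d.py 30 0.5178 0.0088 0.1325; python3 meas.py; python3 -c "
from h import *
r.snapshot('scene')
for d in r.look_for('scene','oat_bar_1'): print(np.round(d['point'],3),d['confidence'])"
```

```text
t 36.475 pos [0.4351 0.0073 0.2776] rot err deg (tool) [-1.76 -6.24  0.43]
delta now-frame [-0.0171  0.0115  0.1657] delta target-frame [0.0011 0.0065 0.1669]
q6q7 F [-0.91  0.54 -0.2 ] open 0.478 ff 0.0 q [ 0.1   0.47 -0.45  2.44  1.9   0.38 -0.61]
plate [0.5019 0.3144 0.1006]
plate [ 0.3714 -0.3108  0.103 ]
plate [ 0.4618 -0.6213  0.1006]
plate [0.3498 0.1129 0.0963]
L 107 [0.5011 0.3439] size [0.024 0.074] dir 176.3 hue 8
L 127 [0.4972 0.2817] size [0.026 0.081] dir 175.8 hue 28
R 105 [ 0.3703 -0.3367] size [0.023 0.073] dir 175.6 hue 8
[0.536 0.012 0.092] 0.51
[0.484 0.284 0.03 ] 0.45
```

Request:
play_rows:
  translation:
    - [0,0,0]
    - [0,0,0]
    - [0,0,0]
    - [0,0,0]
    - [0.001,0.0065,0.01]
    - [0,0,0.03]
    - [0,0,0.035]
    - [0,0,0.03]
    - [0,0,0.017]
    - [0,0,0]
    - [0,0,0]
  delta_rot:
    - [-0.6,-2.1,0.2]
    - [-0.6,-2.1,0.1]
    - [-0.6,-2.1,0.1]
    - [0,0,0]
    - [0,0,0]
    - [0,0,0]
    - [0,0,0]
    - [0,0,0]
    - [0,0,0]
    - [0,0,0]
    - [0,0,0]
  grip: [-0.04,-0.04,-0.04,-0.04,-0.04,-0.04,-0.04,-0.04,-0.04,-0.04,-0.04]

```text
clock: 38.1
tool_pos: [0.4964, 0.0104, 0.1716]
eef_rot: [0.03, 0.965, -0.008, 0.26]
contact_force: [-0.1, 0.3, 0.4]
opening: 0.477
finger_force: 0.0
```

```bash
python3 d.py 30 0.5178 0.0088 0.1325
```

```text
t 38.1 pos [0.4964 0.0104 0.1716] rot err deg (tool) [ 0.01  0.11 -0.06]
delta now-frame [ 0.0011 -0.0003  0.0446] delta target-frame [ 0.001  -0.0003  0.0446]
q6q7 F [-0.12  0.34  0.42] open 0.477 ff 0.0 q [ 0.21  0.85 -0.64  2.44  2.33  0.82 -0.96]
```

Request:
play_rows:
  translation:
    - [0.001,-0.0003,0.008]
    - [0,0,0.0125]
    - [0,0,0.0125]
    - [0,0,0.0101]
    - [0,0,0]
    - [0,0,0]
    - [0,0,0]
    - [0,0,0]
    - [0,0,-0.015]
    - [0,0,-0.03]
    - [0,0,-0.035]
    - [0,0,-0.035]
    - [0,0,-0.03]
    - [0,0,0]
    - [0,0,0]
    - [0,0,0]
    - [0,0,0]
    - [0,0,0]
    - [0,0,0]
    - [0,0,0]
  delta_rot:
    - [0,0,0]
    - [0,0,0]
    - [0,0,0]
    - [0,0,0]
    - [0,0,0]
    - [0,0,0]
    - [0,0,0]
    - [0,0,0]
    - [0,0,0]
    - [0,0,0]
    - [0,0,0]
    - [0,0,0]
    - [0,0,0]
    - [0,5,0]
    - [0,5,0]
    - [0,5,0]
    - [0,5,0]
    - [0,5,0]
    - [0,5,0]
    - [0,0,0]
  grip: [-0.04,-0.04,-0.04,-0.04,-0.04,-0.6,-0.6,-0.6,-0.6,-0.6,-0.6,-0.6,-0.6,-0.6,-0.6,-0.6,-0.6,-0.6,-0.6,-0.6]
  squeeze: 20

```text
clock: 40.6
tool_pos: [0.4428, 0.0041, 0.257]
eef_rot: [0.035, 0.997, -0.018, 0.062]
contact_force: [0.1, -0.0, -1.5]
opening: 0.338
finger_force: 20.0
```

```bash
python3 d.py 0 0.3744 -0.2806 0.18
```

```text
t 40.6 pos [0.4428 0.0041 0.257 ] rot err deg (tool) [-1.9   7.21 -0.57]
delta now-frame [ 0.0581 -0.2862  0.0797] delta target-frame [ 0.0511 -0.2883  0.077 ]
q6q7 F [ 0.11 -0.04 -1.48] open 0.338 ff 20.0 q [ 0.18  0.55 -0.49  2.22  0.82  0.44  0.51]
```

Request:
play_rows:
  translation:
    - [0,0,0]
    - [0,0,0]
    - [0,0,0]
    - [0.0064,-0.036,0.0]
    - [0.0064,-0.036,0.011]
    - [0.0064,-0.036,0.011]
    - [0.0064,-0.036,0.011]
    - [0.0064,-0.036,0.011]
    - [0.0064,-0.036,0.011]
    - [0.0064,-0.036,0.011]
    - [0.0064,-0.0363,0.011]
    - [0,0,0.02]
    - [0,0,0]
    - [0,0,0]
  delta_rot:
    - [-0.7,2.4,-0.2]
    - [-0.6,2.4,-0.2]
    - [-0.6,2.4,-0.2]
    - [0,0,0]
    - [0,0,0]
    - [0,0,0]
    - [0,0,0]
    - [0,0,0]
    - [0,0,0]
    - [0,0,0]
    - [0,0,0]
    - [0,0,0]
    - [0,0,0]
    - [0,0,0]
  grip: [-0.6,-0.6,-0.6,-0.6,-0.6,-0.6,-0.6,-0.6,-0.6,-0.6,-0.6,-0.6,-0.6,-0.6]

```text
clock: 42.35
tool_pos: [0.3745, -0.2803, 0.1608]
eef_rot: [0.028, 1.0, -0.001, -0.001]
contact_force: [0.1, 0.1, 0.5]
opening: 0.339
finger_force: 20.0
```

```bash
python3 d.py 0 0.3744 -0.2806 0.0745
```

```text
t 42.35 pos [ 0.3745 -0.2803  0.1608] rot err deg (tool) [-0.16 -0.1   0.25]
delta now-frame [-0.0001 -0.0001  0.0863] delta target-frame [ 0.     -0.0003  0.0863]
q6q7 F [0.06 0.11 0.46] open 0.339 ff 20.0 q [ 0.85  0.79 -0.49  2.14  0.92  0.44  1.13]
```

Request:
play_rows:
  translation:
    - [0,0,0.02]
    - [0,0,0.03]
    - [0,0,0.015]
    - [0,0,0.004]
    - [0,0,0]
    - [0,0,0]
  delta_rot:
    - [-0.1,0,0.2]
    - [0,0,0]
    - [0,0,0]
    - [0,0,0]
    - [0,0,0]
    - [0,0,0]
  grip: [-0.6,-0.6,-0.6,-0.6,-0.6,-0.6]

```text
clock: 43.1
tool_pos: [0.3745, -0.2813, 0.0919]
eef_rot: [0.031, 1.0, -0.0, -0.0]
contact_force: [0.9, -0.2, -0.5]
opening: 0.339
finger_force: 20.0
```

```bash
python3 d.py 0 0.3744 -0.2806 0.0745
```

```text
t 43.1 pos [ 0.3745 -0.2813  0.0919] rot err deg (tool) [-0.04 -0.05 -0.07]
delta now-frame [0.0001 0.0007 0.0174] delta target-frame [0.0002 0.0006 0.0174]
q6q7 F [ 0.9  -0.24 -0.51] open 0.339 ff 20.0 q [ 0.71  0.9  -0.26  2.16  1.15  0.23  0.91]
```

Request:
play_rows:
  translation:
    - [0,0.0007,0.006]
    - [0,0,0.005]
    - [0,0,0.004]
    - [0,0,0.0015]
    - [0,0,0.001]
    - [0,0,0]
  delta_rot:
    - [0,0,0]
    - [0,0,0]
    - [0,0,0]
    - [0,0,0]
    - [0,0,0]
    - [0,0,0]
  grip: [-0.6,-0.6,-0.6,-0.6,-0.6,-0.6]

```text
clock: 43.85
tool_pos: [0.3741, -0.2804, 0.0736]
eef_rot: [0.031, 1.0, -0.0, -0.001]
contact_force: [0.9, 1.1, -0.7]
opening: 0.34
finger_force: 20.0
```

```bash
python3 d.py 0 0.3744 -0.2806 0.0725
```

```text
t 43.85 pos [ 0.3741 -0.2804  0.0736] rot err deg (tool) [-0.02 -0.13 -0.06]
delta now-frame [-0.0003 -0.0002  0.0011] delta target-frame [-0.0003 -0.0002  0.0011]
q6q7 F [ 0.88  1.06 -0.75] open 0.34 ff 20.0 q [ 0.65  0.94 -0.17  2.17  1.23  0.14  0.83]
```

Request:
play_rows:
  translation:
    - [0,0,0.0006]
    - [0,0,0.0005]
    - [0,0,0]
  delta_rot:
    - [0,0,0]
    - [0,0,0]
    - [0,0,0]
  grip: [-0.6,-0.6,-0.6]

```text
clock: 44.22
tool_pos: [0.3742, -0.2805, 0.0726]
eef_rot: [0.031, 1.0, -0.0, -0.001]
contact_force: [0.1, -0.7, -0.2]
opening: 0.336
finger_force: 20.0
```

Request:
play_rows:
  translation:
    - [0,0,0.0006]
    - [0,0,0.0004]
  delta_rot:
    - [0,0,0]
    - [0,0,0]
  grip: [-0.6,-0.6]

```text
clock: 44.48
tool_pos: [0.3741, -0.2805, 0.0723]
eef_rot: [0.031, 1.0, -0.0, -0.001]
contact_force: [-1.1, -0.1, 15.1]
opening: 0.336
finger_force: 20.0
```

Contact. Ease off, release, lift straight up, and retreat.

Request:
play_rows:
  translation:
    - [0,0,-0.0009]
    - [0,0,0]
    - [0,0,0]
    - [0,0,-0.01]
    - [0,0,-0.03]
    - [0,0,-0.045]
    - [0,0,-0.045]
    - [0,0,-0.03]
    - [0,0.04,-0.03]
    - [0,0.04,0]
    - [0,0.04,0]
    - [0,0.04,0]
    - [0,0,0]
  delta_rot:
    - [0,0,0]
    - [0,0,0]
    - [0,0,0]
    - [0,0,0]
    - [0,0,0]
    - [0,0,0]
    - [0,0,0]
    - [0,0,0]
    - [0,0,0]
    - [0,0,0]
    - [0,0,0]
    - [0,0,0]
    - [0,0,0]
  grip: [-0.6,-0.15,-0.15,-0.15,-0.15,-0.15,-0.15,-0.15,-0.15,-0.15,-0.15,-0.15,-0.15]

```text
clock: 46.1
tool_pos: [0.3847, -0.118, 0.2626]
eef_rot: [0.027, 1.0, 0.0, -0.001]
contact_force: [-0.2, -0.2, -0.4]
opening: 0.425
finger_force: 0.0
```

```bash
python3 meas.py; python3 - <<'E'
from h import *
a=r.snapshot("scene"); b=r.snapshot("top")
o=np.zeros((600,800,3),np.uint8)
o[:300,:400]=cv2.resize(a[210:310,120:253],(400,300),interpolation=cv2.INTER_CUBIC)
o[:300,400:]=cv2.resize(a[160:260,330:463],(400,300),interpolation=cv2.INTER_CUBIC)
o[300:,:400]=cv2.resize(b[170:245,150:250],(400,300),interpolation=cv2.INTER_CUBIC)
o[300:,400:]=cv2.resize(b[205:280,295:395],(400,300),interpolation=cv2.INTER_CUBIC)
cv2.imwrite("pics/end.png",o); print(r.get_state()["clock"],r.get_state()["tool_pos"])
E
```

```text
plate [0.5024 0.3129 0.1025]
plate [ 0.4599 -0.6229  0.1002]
plate [0.3499 0.1101 0.1037]
plate [ 0.3727 -0.3093  0.1012]
L 106 [0.5013 0.3437] size [0.024 0.074] dir 176.7 hue 7
L 127 [0.4972 0.2817] size [0.026 0.081] dir 175.8 hue 28
R 113 [ 0.3727 -0.2775] size [0.022 0.083] dir 175.7 hue 29
R 103 [ 0.3708 -0.3366] size [0.023 0.072] dir 175.2 hue 8
R 73 [ 0.3115 -0.2513] size [0.025 0.052] dir 77.8 hue 30
46.35 [ 0.38412365 -0.12192022  0.26214875]
```

View pics/end.png

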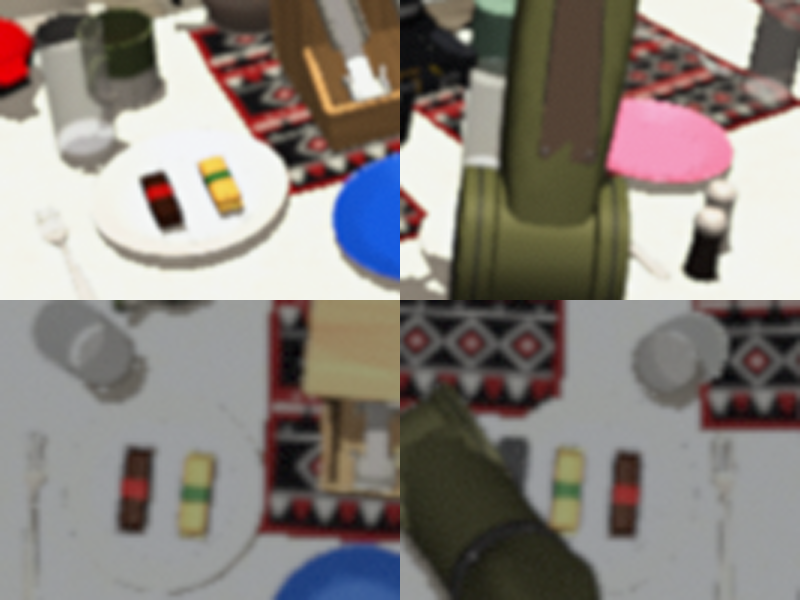

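The final picture shows each plate with one cocoa and one oat bar, flat and side by side (left 133,490 / 197,495; right 627,493 / 567,488). Nothing else has moved and the gripper is clear of everything, so I'm handing in.

```bash
python3 -c "
from plant import r
print(r.finish_job())"
```

```text
the job is handed in; nothing more can be done
None
```

I dealt the four bars in turn, one oat and one cocoa on each plate, flat and side by side, and handed the job in at about 46 s; the final pictures show the plates where they stood, and I saw nothing else moved, though I didn't measure the glasses, forks, mug or jar.

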